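# Log a solvent bottle to its place by pointing

## Robot

A 7-joint arm with a two-finger parallel gripper is mounted at the origin on the work surface. World frame = base frame: x ahead of the robot, y to its left, z up, the work surface at z = 0. Lengths are in m, angles in rad, forces in N, time in s.
With the tool pointing down it reaches from about 0.4 to 0.875 m from the base axis. Payload 19.3 kg.
Tool frame: the origin (TCP) lies between the finger pads, 19 mm behind the fingertips; this is the grasp point; z points along the fingers, y is the line along which they close (so a half turn about z gives the same grasp; the last joint's range is limited). The gripper opens to 85 mm and grips with 20 to 120 N. Pads are 22 mm wide; open, the fingers measure 114 mm over their backs; the gripper's body (76 mm by 85 mm) begins 54 mm behind the grasp point. The pads swing forward as they close: fully open they stand 13 mm farther back than shut.
Start: joints at [1.223, 0.521, -0.036, 1.599, 0.021, 1.021, -0.113], TCP at [0.171, -0.601, 0.25] pointing down, gripper open.
Joint ranges: [-2.91, 2.91], [-0.3, 2.13], [-1.5, 1.42], [0.17, 2.43], [-1.26, 4.41], [0.16, 1.93], [-2.52, 2.52]. Speed limits (rad/s): [1.89, 1.89, 2.39, 2.39, 3.01, 3.01, 3.01].

## Interface

Orientations are given as [roll, pitch, yaw] about the fixed x, y, z axes, in that order (R = Rz(yaw) Ry(pitch) Rx(roll)).
In Python, from workcell import bot, grab_frame, regions_of gives the robot as it stands. The module is installed in compiled form; this text tells all that it offers.
- The arm moves only by the tool play_rows, never from a script. Its argument "plan" is a list of rows, each a list of 3 entries, a list of its own where there are three numbers: the shift along the tool's x, y, z in units of 2.5 cm (1.0 is 2.5 cm), then the turn, a rotation vector about the tool's x, y, z in units of 0.15 rad (1.0 is 0.15 rad), then the closure, from -1 (fully open) to 1 (shut). In form: [[[tx, ty, tz], [rx, ry, rz], jaw], ...]. A call has 1 to 20 rows; each row shifts and turns the commanded pose from where the row before left it, along the tool's axes as they then stand; what a row does not reach is not made up. A row lasts 1/8 s, in which the tool goes at most 62.5 mm and 10.7 degrees, less where a joint would pass 70% of its speed; a pose out of reach is approached as far as the arm can. A call with a number of a shift or a turn outside -1 to 1 is refused whole. A call with a gripper value outside its range is refused whole. The fingers move at their own pace and stop on an object; "newtons" is the grip in N (left out, the last holds). Time passes only in rows, so rows that do not move let the fingers close. It gives the time, the measured TCP pose, the force, the opening and the grip force at its end, in the units of the state.
- bot.observe(): the state, without advancing time (a new reading comes with each control period).
- grab_frame(name): name is "side" or "top"; returns a dict with "pixels" (384x512x3 uint8, red, green, blue), "depth" (384x512 float32, m along the optical axis (not along the pixel's ray), 0 where there is no reading), "camera_matrix" (3x3 intrinsics, pixels), "R" (3x3) and "t" (3): a world point X has camera coordinates R X + t. Camera axes: x right, y down, z forward; pixel columns grow to the right and rows downward; lengths in m; the calibration is good to about 2 mm. A picture is of the moment at which its call begins.
- bot.job_done(): hands the job in; it is judged then, once.
Trained networks look in the newest picture that a camera, given by its name, has taken for a name from the list of things; names that differ only in an ending like _2 or _b are one class to them, and where a whole thing is asked for, a point or a joint stands for the part that bears it (a point fixed in the world has none). Each returns a list of dicts, best first, with "p" (0 to 1); they miss things now and then, are a little off and sometimes report something else, mostly with a low value. They report only what shows in the picture. A call takes as long as a camera call.
- regions_of(thing, camera): "mask" (384x512 bool, what is visible of it) and "box" ([left, top, right, bottom] in pixels, round what is visible of it).
The state is a dict: "clock": time; "qpos": joint angles; "qd": joint speeds; "joint_efforts": joint torques, N m; "position": TCP position; "tool_rot": TCP orientation; "force": force on the tool from outside, world axes, zero at the start; "moment": the same for the moment, N m; "grip_width": finger opening in m; "finger_force": force on a finger pad.
Only numpy, scipy, OpenCV 4.12 (cv2) and the standard library are available. Lean on these libraries where they do the work, as an engineer would, in place of code of your own. Each camera call takes 0.05 s, during which the arm holds its last target. There are 200 camera calls.

## Task

Log the next solvent bottle for the overhead camera: point down with the gripper at the amber bottle with the red cap, from about 3 cm above its cap, and dwell there for two seconds, then point in the same way into the empty blue ring of the solvent tray, from about 3 cm above it, for two seconds. Then press the green button on the console all the way down, let it spring back and move clear. Do not touch, shift or lift any bottle, the tray, the marker or the carton, do not point at any other bottle on the way, and leave the red button alone.

Things in the scene. Friction and masses are not known exactly. Their poses are not given: they have to be found in the camera images.
- amber_red: 100 ml laboratory bottle, brown amber glass with a RED cap, white paper band round the body; 56 mm across, 105 mm tall; the bottle to be logged; stands loose on the bench, on the robot's right. Origin: centre of its underside, z up
- amber_red_cap (a point): centre of the flat top of the screw cap (45 mm across) of the amber bottle with the red cap, 105 mm above the bottle's underside; z up
- amber_blue: 100 ml laboratory bottle, brown amber glass with a blue cap, white paper band round the body; 56 mm across, 105 mm tall; stands loose on the bench, not wanted. Origin: centre of its underside, z up
- clear_red: 100 ml laboratory bottle, clear glass with a red cap, white paper band round the body; 56 mm across, 105 mm tall; stands loose on the bench, not wanted. Origin: centre of its underside, z up
- seat_blue: 100 ml laboratory bottle, clear glass with a blue cap, white paper band round the body; 56 mm across, 105 mm tall; stands in one of the tray's rings. Origin: centre of its underside, z up
- seat_white: 100 ml laboratory bottle, brown amber glass with a white cap, white paper band round the body; 56 mm across, 105 mm tall; stands in one of the tray's rings. Origin: centre of its underside, z up
- amber_blue_cap (a point): centre of the flat top of the screw cap (45 mm across) of the amber bottle with the blue cap, 105 mm above the bottle's underside; z up
- clear_red_cap (a point): centre of the flat top of the screw cap (45 mm across) of the clear bottle with the red cap, 105 mm above the bottle's underside; z up
- seat_blue_cap (a point): centre of the flat top of the screw cap (45 mm across) of the clear, blue-capped bottle in the tray, 105 mm above the bottle's underside; z up
- seat_white_cap (a point): centre of the flat top of the screw cap (45 mm across) of the amber, white-capped bottle in the tray, 105 mm above the bottle's underside; z up
- tray: white solvent tray fixed to the bench, a flat plate 110 x 350 x 8 mm on the robot's left, long along its y; three blue rings 115 mm apart in a row along its y, two with bottles in them and one empty. Origin: centre of its underside, z up
- free_ring: the empty blue ring on the tray, 76 mm outside, 63 mm inside, 6 mm high, with a black floor. Origin: its centre, on the tray's top face (8 mm above the bench); z up. It may be any of the three
- ring_b: blue ring on the tray that holds the clear, blue-capped bottle; same size
- ring_c: blue ring on the tray that holds the amber, white-capped bottle; same size
- console: white hand console fixed to the bench, 100 x 150 x 35 mm, with a green and a red round button on top (84 mm apart along its y, green at +y) and a black display strip along the far edge. Origin: centre of its underside, z up
- green_button (a joint): travel of the green button: 0 up, 0.006 m fully down; springs back; about 5 N to push it fully down
- green_button_top (a point): centre of the green button's top face (28 mm across), moving with it; it is pressed straight down
- red_button (a joint): travel of the red button, which must be left alone: 0 up, 0.006 m fully down
- marker: white marker pen with a black cap, 132 mm long, 17 mm thick, lying loose on the far side of the bench; origin: middle of its underside
- carton: cardboard carton 70 x 100 x 50 mm standing loose at the near right of the bench; origin: centre of its underside

How it is judged:
On the way, in this order (a step that is already met when the one before it is completed fails the run):
1. the tool point has dwelt just above the cap of the amber bottle with the red cap (within 25 mm sideways, fingertips clear of the cap, TCP 22 to 75 mm above it) (horizontal distance between the grasp point and amber_red_cap below 0.025 m and z of the grasp point in the frame of amber_red_cap between 0.022 and 0.075 m), for 1.5 s.
2. the tool point has dwelt just above the empty ring (within 25 mm sideways, TCP 26 to 85 mm above the tray's top face) (horizontal distance between the grasp point and free_ring below 0.025 m and z of the grasp point in the frame of free_ring between 0.026 and 0.085 m), for 1.5 s.
3. the green button is pressed down (at least 4.5 of its 6 mm) (value of joint green_button above 0.0045 m), for 0.05 s.
At the end, for the whole second after the job is handed in: both pointings and the press were made in that order; the green button is back up (under 1.5 mm), the red one is up, and every bottle, the marker and the carton are upright, at rest and within 10 mm of where they started (value of joint each of green_button, red_button below 0.0015 m and distance of each of amber_red, amber_blue, clear_red, seat_blue, seat_white, marker, carton from where it was at the start of the episode below 0.01 m and linear speed of each of amber_red, amber_blue, clear_red, seat_blue, seat_white below 0.02 m/s and angle between each of amber_red, amber_blue, clear_red, seat_blue, seat_white's own z axis and vertical below 0.1 rad); the robot touches nothing.
It fails at once if the robot touches a bottle, the tray or its rings, the marker or the carton (over 0.3 N) (contact force between any of the fingers, the arm and amber_red above 0.3 N or contact force between any of the fingers, the arm and amber_blue above 0.3 N or contact force between any of the fingers, the arm and clear_red above 0.3 N or contact force between any of the fingers, the arm and seat_blue above 0.3 N or contact force between any of the fingers, the arm and seat_white above 0.3 N or contact force between any of the fingers, the arm and marker above 0.3 N or contact force between any of the fingers, the arm and carton above 0.3 N or contact force between any of the fingers, the arm and tray above 0.3 N or contact force between any of the fingers, the arm and free_ring above 0.3 N or contact force between any of the fingers, the arm and ring_b above 0.3 N or contact force between any of the fingers, the arm and ring_c above 0.3 N).
It fails at once if a bottle, the marker or the carton is moved or lifted more than 10 mm (distance of any of amber_red, amber_blue, clear_red, seat_blue, seat_white, marker, carton from where it was at the start of the episode above 0.01 m).
It fails at once if the robot points at a wrong bottle (TCP within 20 mm sideways of its cap centre and less than 60 mm above it) ((horizontal distance between the grasp point and amber_blue_cap below 0.02 m and z of the grasp point in the frame of amber_blue_cap between -0.02 and 0.06 m) or (horizontal distance between the grasp point and clear_red_cap below 0.02 m and z of the grasp point in the frame of clear_red_cap between -0.02 and 0.06 m) or (horizontal distance between the grasp point and seat_blue_cap below 0.02 m and z of the grasp point in the frame of seat_blue_cap between -0.02 and 0.06 m) or (horizontal distance between the grasp point and seat_white_cap below 0.02 m and z of the grasp point in the frame of seat_white_cap between -0.02 and 0.06 m)).
It fails at once if the red button is pressed (over 2 mm) (value of joint red_button above 0.002 m).
It also fails if it takes over 58 s, if anything falls off the work surface, if the arm or the gripper's body presses on something with over 40 N, if the wrist force passes 120 N, or if a joint passes its speed limit or range.

## Working session

There is one attempt and no reset: what is moved stays moved. The work goes in short steps, Python scripts to look and compute and a tool call to move; the robot and the scene stay as the last step left them, time stands still between calls to the robot, and variables do not carry over. Pictures are saved under pics/ and viewed, at most 10 in all, crops included, and the job is handed in when it is done.

Besides the shell and the picture viewer there is one more tool, called after ">>>" as a command line: name --argument value ..., lists and objects as JSON in quotes. play_rows: Moves the arm, as the interface text tells. Its arguments: {"type":"object","properties":{"plan":{"type":"array"},"newtons":{"type":"number"}},"required":["plan"]}

```bash
mkdir -p pics; cat > h.py <<'E'
import numpy as np, cv2
from workcell import bot, grab_frame, regions_of
def world(f):
    K,R,t,d=f["camera_matrix"],np.array(f["R"]),np.array(f["t"]),f["depth"]
    v,u=np.mgrid[:384,:512]
    P=np.stack([(u-K[0][2])*d/K[0][0],(v-K[1][2])*d/K[1][1],d],-1)
    return (P-t)@R
E
python3 - <<'E'
from h import *
s=bot.observe();print(s["position"],s["tool_rot"],s["clock"])
for c in("top","side"):
    f=grab_frame(c);cv2.imwrite(f"pics/{c}0.png",f["pixels"][...,::-1]);W=world(f)
    np.savez(f"{c}0.npz",W=W,p=f["pixels"])
    for n in("amber_red","amber_blue","clear_red","seat_blue","seat_white","free_ring","tray","console","green_button","red_button","marker","carton"):
        for r in regions_of(n,c)[:2]:
            m=r["mask"]&(f["depth"]>0);q=W[m]
            if len(q)<5: continue
            z=np.percentile(q[:,2],97);h=q[q[:,2]>z-.006]
            print(c,n,round(r["p"],2),np.round(r["box"]).astype(int),"ztop",round(z,3),"top mid",np.round((np.percentile(h,2,0)+np.percentile(h,98,0))/2,3),"span",np.round(np.ptp(h,axis=0),3))
E
```

```text
[ 0.17127022 -0.60074799  0.24942907] [-3.14045298e+00  8.52583081e-05  2.77800380e-01] 0.0
top amber_red 0.89 [364 154 393 190] ztop 0.108 top mid [ 0.572 -0.316  0.106] span [0.044 0.044 0.008]
top amber_blue 0.7 [268 150 292 178] ztop 0.108 top mid [ 0.615 -0.082  0.106] span [0.044 0.042 0.008]
top amber_blue 0.43 [325 146 351 175] ztop 0.108 top mid [ 0.61  -0.225  0.106] span [0.044 0.044 0.011]
top clear_red 0.85 [324 145 352 175] ztop 0.108 top mid [ 0.61  -0.225  0.106] span [0.044 0.044 0.011]
top clear_red 0.25 [ 87 206 118 230] ztop 0.116 top mid [0.512 0.366 0.114] span [0.043 0.043 0.009]
top seat_blue 0.91 [ 88 207 120 232] ztop 0.116 top mid [0.512 0.365 0.114] span [0.044 0.041 0.009]
top seat_blue 0.25 [182 199 212 224] ztop 0.116 top mid [0.514 0.137 0.114] span [0.043 0.042 0.008]
top seat_white 0.64 [185 193 207 225] ztop 0.116 top mid [0.514 0.137 0.114] span [0.043 0.042 0.008]
top free_ring 0.87 [141 202 169 232] ztop 0.017 top mid [0.514 0.252 0.014] span [0.074 0.073 0.009]
top tray 0.68 [187 198 212 224] ztop 0.116 top mid [0.514 0.137 0.114] span [0.043 0.
[... 1253 characters left out ...]
ee_ring 0.97 [208 276 243 307] ztop 0.014 top mid [0.516 0.254 0.011] span [0.075 0.075 0.008]
side tray 0.7 [154 244 286 383] ztop 0.009 top mid [0.515 0.261 0.007] span [0.113 0.35  0.008]
side console 0.8 [286 176 327 222] ztop 0.056 top mid [ 0.465 -0.123  0.054] span [0.043 0.111 0.008]
side green_button 0.64 [306 195 318 199] ztop 0.057 top mid [ 0.458 -0.084  0.055] span [0.026 0.028 0.006]
side marker 0.82 [193 197 242 214] ztop 0.016 top mid [0.692 0.004 0.014] span [0.132 0.029 0.007]
side carton 0.72 [339 143 362 174] ztop 0.051 top mid [ 0.431 -0.378  0.048] span [0.084 0.109 0.008]
side carton 0.39 [172 324 217 356] ztop 0.015 top mid [0.514 0.372 0.012] span [0.073 0.071 0.008]
```

View pics/top0.png

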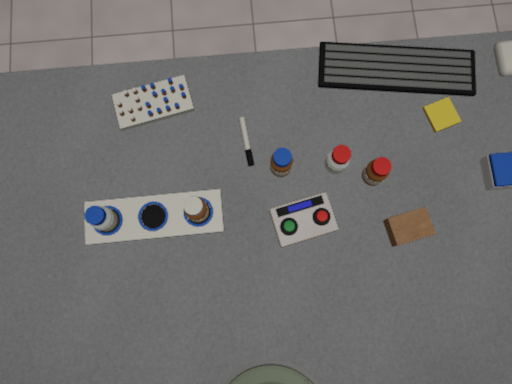

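View pics/side0.png

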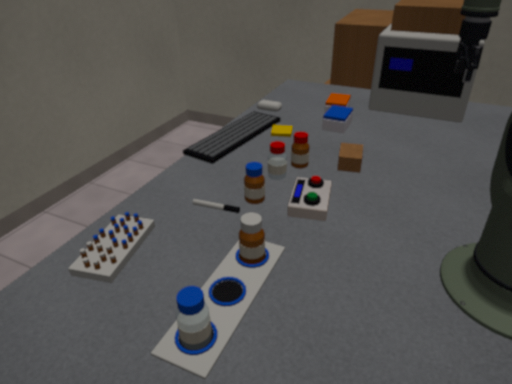

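The top view shows the amber/red-cap bottle at about (380,168), the clear/red-cap bottle at (340,158) and the empty ring at (153,216). The green button is at (289,227). The side view agrees with the top view to about 4 mm, and the measured heights match the given sizes (cap 0.105, ring 0.014).

First I move level at z = 0.25 to above the red-capped amber bottle, shutting the fingers on the way.

>>> play_rows --plan '[[[0.93, -0.33, 0], [0, 0, 0], 1], [[0.93, -0.33, 0], [0, 0, 0], 1], [[0.93, -0.33, 0], [0, 0, 0], 1], [[0.93, -0.33, 0], [0, 0, 0], 1], [[0.93, -0.33, 0], [0, 0, 0], 1], [[0.93, -0.33, 0], [0, 0, 0], 1], [[0.93, -0.33, 0], [0, 0, 0], 1], [[0.93, -0.33, 0], [0, 0, 0], 1], [[0.93, -0.33, 0], [0, 0, 0], 1], [[0.93, -0.33, 0], [0, 0, 0], 1], [[0.93, -0.33, 0], [0, 0, 0], 1], [[0.93, -0.33, 0], [0, 0, 0], 1], [[0.93, -0.33, 0], [0, 0, 0], 1], [[0.93, -0.33, 0], [0, 0, 0], 1], [[0.93, -0.33, 0], [0, 0, 0], 1], [[0.93, -0.33, 0], [0, 0, 0], 1], [[0.93, -0.33, 0], [0, 0, 0], 1], [[0.93, -0.33, 0], [0, 0, 0], 1], [[0.93, -0.33, 0], [0, 0, 0], 1], [[0, 0, 0], [0, 0, 0], 1]]'

```text
clock: 3.8
position: [0.5551, -0.3272, 0.2497]
tool_rot: [-3.141, -0.001, 0.281]
force: [0.2, 0.4, 0.5]
grip_width: 0.0002
finger_force: 0.0
```

>>> play_rows --plan '[[[0.82, -0.32, 0], [0, 0, 0], 1], [[0, 0, 0.65], [0, 0, 0], 1], [[0, 0, 0.65], [0, 0, 0], 1], [[0, 0, 0.65], [0, 0, 0], 1], [[0, 0, 0.65], [0, 0, 0], 1], [[0, 0, 0.65], [0, 0, 0], 1], [[0, 0, 0.65], [0, 0, 0], 1], [[0, 0, 0], [0, 0, 0], 1], [[0, 0, 0], [0, 0, 0], 1], [[0, 0, 0], [0, 0, 0], 1], [[0, 0, 0], [0, 0, 0], 1], [[0, 0, 0], [0, 0, 0], 1], [[0, 0, 0], [0, 0, 0], 1], [[0, 0, 0], [0, 0, 0], 1], [[0, 0, 0], [0, 0, 0], 1], [[0, 0, 0], [0, 0, 0], 1]]'

```text
clock: 5.8
position: [0.5707, -0.3159, 0.1525]
tool_rot: [-3.142, 0.0, 0.278]
force: [-0.1, -0.3, 1.0]
grip_width: -0.0004
finger_force: 0.0
```

>>> play_rows --plan '[[[0, 0, 0], [0, 0, 0], 1], [[0, 0, 0], [0, 0, 0], 1], [[0, 0, 0], [0, 0, 0], 1], [[0, 0, 0], [0, 0, 0], 1], [[0, 0, 0], [0, 0, 0], 1], [[0, 0, 0], [0, 0, 0], 1], [[0, 0, 0], [0, 0, 0], 1], [[0, 0, 0], [0, 0, 0], 1], [[0, 0, 0], [0, 0, 0], 1], [[0, 0, 0], [0, 0, 0], 1]]'

```text
clock: 7.05
position: [0.5707, -0.3159, 0.1525]
tool_rot: [-3.142, 0.0, 0.278]
force: [-0.7, 0.5, -0.6]
grip_width: -0.0002
finger_force: 0.0
```

```bash
python3 - <<'E'
from h import *
f=grab_frame("side");cv2.imwrite("pics/side1.png",cv2.resize(f["pixels"][60:260,180:420,::-1],None,fx=3,fy=3))
E
```

```text
(no output)
```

View pics/side1.png

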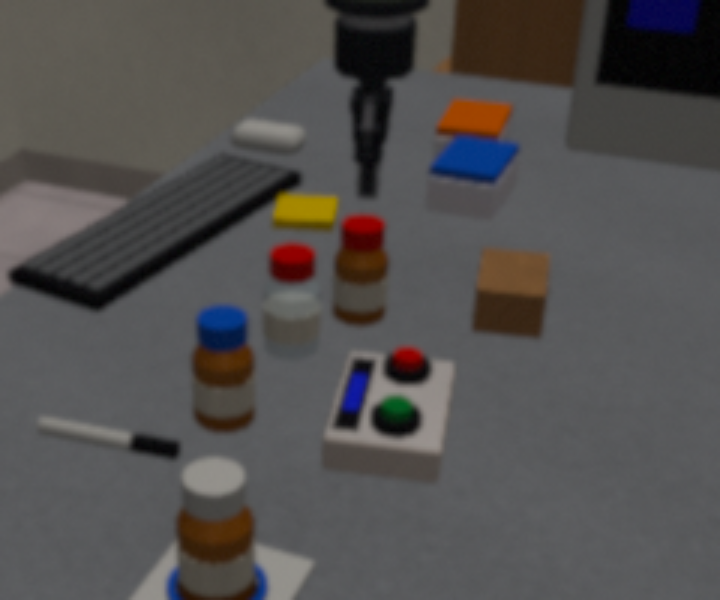

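The shut fingertips are right above the red cap of the amber bottle, near crop pixel (367,190), with clear air below. Next I rise and cross to the ring.

>>> play_rows --plan '[[[0, 0, -1], [0, 0, 0], 1], [[0, 0, -1], [0, 0, 0], 1], [[0, 0, -1], [0, 0, 0], 1], [[0, 0, -1], [0, 0, 0], 1], [[0.17, -0.94, 0], [0, 0, 0], 1], [[0.17, -0.94, 0], [0, 0, 0], 1], [[0.17, -0.94, 0], [0, 0, 0], 1], [[0.17, -0.94, 0], [0, 0, 0], 1], [[0.17, -0.94, 0], [0, 0, 0], 1], [[0.17, -0.94, 0], [0, 0, 0], 1], [[0.17, -0.94, 0], [0, 0, 0], 1], [[0.17, -0.94, 0], [0, 0, 0], 1], [[0.17, -0.94, 0], [0, 0, 0], 1], [[0.17, -0.94, 0], [0, 0, 0], 1], [[0.17, -0.94, 0], [0, 0, 0], 1], [[0.17, -0.94, 0], [0, 0, 0], 1], [[0.17, -0.94, 0], [0, 0, 0], 1], [[0.17, -0.94, 0], [0, 0, 0], 1], [[0.17, -0.94, 0], [0, 0, 0], 1], [[0.17, -0.94, 0], [0, 0, 0], 1]]'

```text
clock: 9.6
position: [0.5324, 0.0659, 0.2524]
tool_rot: [-3.142, 0.0, 0.278]
force: [-0.5, -0.5, -0.2]
grip_width: -0.0002
finger_force: 0.0
```

>>> play_rows --plan '[[[0.17, -0.94, 0], [0, 0, 0], 1], [[0.17, -0.94, 0], [0, 0, 0], 1], [[0.17, -0.94, 0], [0, 0, 0], 1], [[0.17, -0.94, 0], [0, 0, 0], 1], [[0.17, -0.94, 0], [0, 0, 0], 1], [[0.17, -0.94, 0], [0, 0, 0], 1], [[0.17, -0.94, 0], [0, 0, 0], 1], [[0.17, -0.94, 0], [0, 0, 0], 1], [[0, 0, 0], [0, 0, 0], 1], [[0, 0, 0], [0, 0, 0], 1]]'

```text
clock: 10.85
position: [0.5138, 0.2542, 0.2523]
tool_rot: [3.141, 0.0, 0.278]
force: [0.2, -0.7, -0.3]
grip_width: -0.0002
finger_force: 0.0
```

>>> play_rows --plan '[[[0, 0, 0.73], [0, 0, 0], 1], [[0, 0, 0.73], [0, 0, 0], 1], [[0, 0, 0.73], [0, 0, 0], 1], [[0, 0, 0.73], [0, 0, 0], 1], [[0, 0, 0.73], [0, 0, 0], 1], [[0, 0, 0.73], [0, 0, 0], 1], [[0, 0, 0.73], [0, 0, 0], 1], [[0, 0, 0.73], [0, 0, 0], 1], [[0, 0, 0.73], [0, 0, 0], 1], [[0, 0, 0.73], [0, 0, 0], 1], [[0, 0, 0], [0, 0, 0], 1], [[0, 0, 0], [0, 0, 0], 1]]'

```text
clock: 12.35
position: [0.5144, 0.2547, 0.0703]
tool_rot: [-3.141, -0.0, 0.278]
force: [-0.3, 0.0, 0.9]
grip_width: 0.0002
finger_force: 0.0
```

>>> play_rows --plan '[[[0, 0, 0], [0, 0, 0], 1], [[0, 0, 0], [0, 0, 0], 1], [[0, 0, 0], [0, 0, 0], 1], [[0, 0, 0], [0, 0, 0], 1], [[0, 0, 0], [0, 0, 0], 1], [[0, 0, 0], [0, 0, 0], 1], [[0, 0, 0], [0, 0, 0], 1], [[0, 0, 0], [0, 0, 0], 1], [[0, 0, 0], [0, 0, 0], 1], [[0, 0, 0], [0, 0, 0], 1], [[0, 0, 0], [0, 0, 0], 1], [[0, 0, 0], [0, 0, 0], 1], [[0, 0, 0], [0, 0, 0], 1], [[0, 0, 0], [0, 0, 0], 1], [[0, 0, 0], [0, 0, 0], 1], [[0, 0, 0], [0, 0, 0], 1], [[0, 0, 0], [0, 0, 0], 1]]'

```text
clock: 14.48
position: [0.5142, 0.2545, 0.07]
tool_rot: [-3.142, 0.0, 0.278]
force: [0.3, 0.2, -0.6]
grip_width: -0.0
finger_force: 0.0
```

>>> play_rows --plan '[[[0, 0, -0.9], [0, 0, 0], 1], [[0, 0, -0.9], [0, 0, 0], 1], [[0, 0, -0.9], [0, 0, 0], 1], [[0, 0, -0.9], [0, 0, 0], 1], [[0, 0, -0.9], [0, 0, 0], 1], [[0, 0, -0.9], [0, 0, 0], 1], [[0, 0, -0.9], [0, 0, 0], 1], [[0, 0, -0.9], [0, 0, 0], 1], [[0, 0, 0], [0, 0, 0], 1]]'

```text
clock: 15.6
position: [0.5147, 0.2548, 0.2514]
tool_rot: [-3.141, -0.003, 0.278]
force: [0.4, 0.5, -0.4]
grip_width: 0.0001
finger_force: 0.0
```

>>> play_rows --plan '[[[-0.4, 0.83, 0], [0, 0, 0], 1], [[-0.4, 0.83, 0], [0, 0, 0], 1], [[-0.4, 0.83, 0], [0, 0, 0], 1], [[-0.4, 0.83, 0], [0, 0, 0], 1], [[-0.4, 0.83, 0], [0, 0, 0], 1], [[-0.4, 0.83, 0], [0, 0, 0], 1], [[-0.4, 0.83, 0], [0, 0, 0], 1], [[-0.4, 0.83, 0], [0, 0, 0], 1], [[-0.4, 0.83, 0], [0, 0, 0], 1], [[-0.4, 0.83, 0], [0, 0, 0], 1], [[-0.4, 0.83, 0], [0, 0, 0], 1], [[-0.4, 0.83, 0], [0, 0, 0], 1], [[-0.4, 0.83, 0], [0, 0, 0], 1], [[-0.4, 0.83, 0], [0, 0, 0], 1], [[-0.4, 0.83, 0], [0, 0, 0], 1], [[0, 0, 0], [0, 0, 0], 1], [[0, 0, 0], [0, 0, 0], 1]]'

```text
clock: 17.73
position: [0.4548, -0.0861, 0.2498]
tool_rot: [-3.141, 0.0, 0.277]
force: [-0.8, 0.2, -0.3]
grip_width: -0.0001
finger_force: 0.0
```

>>> play_rows --plan '[[[0, 0, 0.73], [0, 0, 0], 1], [[0, 0, 0.73], [0, 0, 0], 1], [[0, 0, 0.73], [0, 0, 0], 1], [[0, 0, 0.73], [0, 0, 0], 1], [[0, 0, 0.73], [0, 0, 0], 1], [[0, 0, 0.73], [0, 0, 0], 1], [[0, 0, 0.73], [0, 0, 0], 1], [[0, 0, 0.73], [0, 0, 0], 1], [[0, 0, 0.73], [0, 0, 0], 1], [[0, 0, 0], [0, 0, 0], 1]]'

```text
clock: 18.98
position: [0.4546, -0.0853, 0.0849]
tool_rot: [-3.141, 0.002, 0.279]
force: [-0.7, -0.5, 0.3]
grip_width: -0.0002
finger_force: 0.0
```

```bash
python3 - <<'E'
from h import *
f=grab_frame("side");cv2.imwrite("pics/side2.png",cv2.resize(f["pixels"][130:250,230:390,::-1],None,fx=4,fy=4))
E
```

```text
(no output)
```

View pics/side2.png

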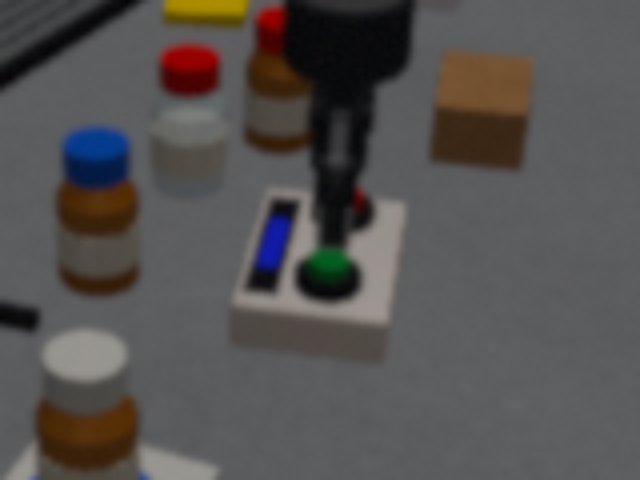

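The shut fingertips hang just above the centre of the green button, near crop pixel (332,245). I press slowly and watch the force.

>>> play_rows --plan '[[[0, 0, 0.1], [0, 0, 0], 1], [[0, 0, 0.1], [0, 0, 0], 1], [[0, 0, 0.1], [0, 0, 0], 1], [[0, 0, 0.1], [0, 0, 0], 1], [[0, 0, 0.1], [0, 0, 0], 1], [[0, 0, 0], [0, 0, 0], 1]]'

```text
clock: 19.77
position: [0.4553, -0.086, 0.0731]
tool_rot: [-3.142, 0.0, 0.278]
force: [1.1, -0.1, 2.6]
grip_width: 0.0001
finger_force: 1.4
```

>>> play_rows --plan '[[[0, 0, 0.1], [0, 0, 0], 1], [[0, 0, 0.08], [0, 0, 0], 1], [[0, 0, 0], [0, 0, 0], 1]]'

```text
clock: 20.15
position: [0.4554, -0.086, 0.0694]
tool_rot: [3.141, -0.0, 0.278]
force: [-5.2, 0.3, 27.0]
grip_width: -0.0
finger_force: 13.2
```

The button has bottomed out: the force jumped from 3 N to 27 N. I release it and move clear.

>>> play_rows --plan '[[[0, 0, -0.3], [0, 0, 0], 1], [[0, 0, -0.7], [0, 0, 0], 1], [[0, 0, -0.9], [0, 0, 0], 1], [[0, 0, -0.9], [0, 0, 0], 1], [[0, 0, -0.9], [0, 0, 0], 1], [[0, 0, -0.9], [0, 0, 0], 1], [[0, 0, -0.9], [0, 0, 0], 1], [[0, 0, -0.9], [0, 0, 0], 1], [[0, 0, -0.9], [0, 0, 0], 1], [[0, 0, 0], [0, 0, 0], 1], [[0, 0, 0], [0, 0, 0], 1], [[0, 0, 0], [0, 0, 0], 1]]'

```text
clock: 21.65
position: [0.4549, -0.0859, 0.2506]
tool_rot: [-3.141, 0.001, 0.278]
force: [0.3, -0.3, -1.0]
grip_width: 0.0002
finger_force: 0.0
```

```bash
python3 - <<'E'
from h import *
f=grab_frame("side");W=world(f)
for n in("green_button","red_button"):
    for r in regions_of(n,"side")[:1]:
        q=W[r["mask"]&(f["depth"]>0)];print(n,r["p"],r["box"],np.percentile(q[:,2],97))
print(bot.observe()["position"],bot.observe()["force"])
print(bot.job_done())
E
```

```text
green_button 0.67 [304.9, 194.0, 319.5, 198.1] 0.05697272936423289
red_button 0.4 [313.4, 174.4, 322.6, 183.8] 0.05710140223279392
[ 0.45510472 -0.08590821  0.25082535] [-0.64407963  0.52826403  0.25971531]
the job is handed in; nothing more can be done
None
```

I pointed at the red-capped amber bottle and then into the empty ring for about two seconds each, pressed the green button fully until it sprang back, moved clear and handed the job in; no verdict was returned.

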